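# Spindle parts into the reassembly tray in reverse order

## Robot

A 6-joint arm with a two-finger parallel gripper is mounted at the origin on the work surface. World frame = base frame: x ahead of the robot, y to its left, z up, the work surface at z = 0. Lengths are in m, angles in rad, forces in N, time in s.
With the tool pointing down it reaches from about 0.25 to 0.775 m from the base axis. Payload 4 kg.
Tool frame: the origin (TCP) lies midway between the tips of the shut fingers; the grasp point (between the pads) lies 19 mm behind it (robot.tcp_to_grasp is the distance from the TCP to the grasp point, in m); z points along the fingers, x is the direction in which the jaws open and shut, and the axes are right-handed (so a half turn about z gives the same grasp; the last joint's range is limited). The gripper opens to 94 mm and grips with 3 to 60 N. Pads are 16 mm wide; open, the fingers measure 119 mm over their backs; the gripper's body (75 mm by 177 mm) begins 78 mm behind the grasp point.
Start: joints at [1.154, 0.087, 1.371, -0, 1.684, -0.103], TCP at [0.17, 0.523, 0.206] pointing down, gripper open.
Joint ranges: [-3.1, 3.1], [-0.76, 2.03], [0.27, 2.55], [-1.08, 4.22], [0.17, 2.65], [-2.57, 2.57]. Speed limits (rad/s): [2.79, 2.79, 3.14, 3.14, 3.14, 3.14].

## Interface

Orientations are given as [roll, pitch, yaw] about the fixed x, y, z axes, in that order (R = Rz(yaw) Ry(pitch) Rx(roll)).
In Python, from bench import get_obs, vision, robot gives the robot as it stands.
- The arm moves only by the tool servo_tool, never from a script. Its argument "targets" is text: rows parted by semicolons, each of 7 numbers parted by spaces: the opening, from 0 (shut) to 1 (fully open), then the shift along the tool's x, y, z as a fraction of full scale, then the turn, a rotation vector about the tool's x, y, z as a fraction of full scale. A call has 1 to 12 rows; each row is the pose to reach, as a shift and turn from the pose commanded when the call began, along the tool's axes at that moment, turning the shorter way round; what a row does not reach only later rows make up. Full scale, the value 1, is 0.25 m for a shift and pi rad for a turn. A row lasts 1/12 s, in which the tool goes at most 41.7 mm and 7.16 degrees, less where a joint would pass 70% of its speed; a pose out of reach is approached as far as the arm can. A call with a number of a shift or a turn outside -1 to 1 is refused whole. A call with a gripper value outside its range is refused whole. The fingers move at their own pace and stop on an object; the grip force is fixed at half the most. Time passes only in rows, so rows that repeat a pose let the fingers close. It gives the time, the measured TCP pose, the force and the opening at its end, in the units of the state.
- get_obs(): the state, without advancing time (a new reading comes with each control period).
- vision.snapshot(name): name is "side" or "top" or "wrist"; returns a dict with "image" (420x560x3 uint8, red, green, blue), "mtx" (3x3 intrinsics, pixels), "world_from_camera" (4x4, takes a point from camera to world coordinates); the wrist camera has in their place "T_tool_cam" (4x4, takes a point from camera to tool coordinates, whose origin is the TCP and whose axes are the tool frame's). Camera axes: x right, y down, z forward; pixel columns grow to the right and rows downward; lengths in m; the calibration is good to about 2 mm. A picture is of the moment at which its call begins: read the wrist's pose just before it. There is no depth.
- robot.close_job(): hands the job in, once; it reports no verdict.
The state is a dict: "time": time; "joint_positions": joint angles; "qvel": joint speeds; "joint_torque": joint torques, N m; "tool_pos": TCP position; "ee_rot": TCP orientation; "wrist_force": force on the tool from outside, world axes, zero at the start; "wrist_torque": the same for the moment, N m; "width": finger opening in m.
Only numpy, scipy, OpenCV 4.12 (cv2) and the standard library are available. Lean on these libraries where they do the work, as an engineer would, in place of code of your own. Each camera call takes 0.05 s, during which the arm holds its last target.

## Task

The four steel parts taken off the grinder spindle stand in a row on the strip in the order they came off, the first one off at the robot's own left end of the row and the last one off at its right end. Move them into the four-pocket tray in reverse order, counted from the tray's handle: the last one off (the robot's rightmost) in the pocket next to the handle, and so on, to the first one off in the pocket farthest from the handle. Stand each part upright and flat on the floor of its own pocket, the same way up as it stands now, and do not tip any of them over on the way.

Things in the scene. Friction and masses are not known exactly. Their poses are not given: they have to be found in the camera images.
- sleeve_center (a point): Spacer sleeve: plain tall cylinder, 30 mm diameter, 46 mm high, dark bore in its top face. Origin: its centre, half-way up; z axis up along its own axis. It starts upright (any turn about z) on the seat seat_sleeve, its underside 9 mm above the table. Bare steel, 0.1 to 0.3 kg. Other parts stand 62 mm from it, centre to centre along the row, so the space beside it across the row is the free one.
- bush_center (a point): Flanged bush: barrel 28 mm diameter standing on a flange 46 mm in diameter and 8 mm thick at the bottom, 42 mm high in all. Grip the barrel above the flange. Origin: its centre, half-way up; z axis up along its own axis. It starts upright (any turn about z) on the seat seat_bush, its underside 9 mm above the table. Bare steel, 0.1 to 0.3 kg. Other parts stand 62 mm from it, centre to centre along the row, so the space beside it across the row is the free one.
- bearing_center (a point): Double-row ball bearing: cylinder 42 mm diameter, 38 mm high, a ring of balls in its top face. Origin: its centre, half-way up; z axis up along its own axis. It starts upright (any turn about z) on the seat seat_bearing, its underside 9 mm above the table. Bare steel, 0.1 to 0.3 kg. Other parts stand 62 mm from it, centre to centre along the row, so the space beside it across the row is the free one.
- nut_center (a point): Long hexagon nut: 32 mm across flats (37 mm across corners), 40 mm high; two of its flats face along its own +y and -y axis, the others at every 60 degrees from there. Origin: its centre, half-way up; z axis up along its own axis. It starts upright (any turn about z) on the seat seat_nut, its underside 9 mm above the table. Bare steel, 0.1 to 0.3 kg. Other parts stand 62 mm from it, centre to centre along the row, so the space beside it across the row is the free one.
- seat_sleeve: Flat square black rubber pad, 58 x 58 mm and 3 mm thick, fixed on the flat aluminium strip (strip 78 x 262 x 6 mm; pad top 9 mm above the table). The sleeve starts on it, within 5 mm of its middle, and this pad stays as the mark of that part's place in the first row. Origin: centre of the pad's underside; y axis along the row, towards the robot's left; x axis across the row, away from the robot. The four pads are alike and 62 mm apart; which part has which place changes.
- seat_bush: Flat square black rubber pad, 58 x 58 mm and 3 mm thick, fixed on the flat aluminium strip (strip 78 x 262 x 6 mm; pad top 9 mm above the table). The bush starts on it, within 5 mm of its middle, and this pad stays as the mark of that part's place in the first row. Origin: centre of the pad's underside; y axis along the row, towards the robot's left; x axis across the row, away from the robot. The four pads are alike and 62 mm apart; which part has which place changes.
- seat_bearing: Flat square black rubber pad, 58 x 58 mm and 3 mm thick, fixed on the flat aluminium strip (strip 78 x 262 x 6 mm; pad top 9 mm above the table). The bearing starts on it, within 5 mm of its middle, and this pad stays as the mark of that part's place in the first row. Origin: centre of the pad's underside; y axis along the row, towards the robot's left; x axis across the row, away from the robot. The four pads are alike and 62 mm apart; which part has which place changes.
- seat_nut: Flat square black rubber pad, 58 x 58 mm and 3 mm thick, fixed on the flat aluminium strip (strip 78 x 262 x 6 mm; pad top 9 mm above the table). The nut starts on it, within 5 mm of its middle, and this pad stays as the mark of that part's place in the first row. Origin: centre of the pad's underside; y axis along the row, towards the robot's left; x axis across the row, away from the robot. The four pads are alike and 62 mm apart; which part has which place changes.
- tray: Grey plastic tray with dark pocket floors and four equal square pockets in a row, fixed to the bench, 66 x 252 mm, rim and partitions 12 mm high and 4 mm thick, pocket floors 5 mm above the table, pockets 58 x 58 mm clear. Origin: centre of its underside. y axis along the row (to the robot's left), x axis across it. Pocket centres at y = +93, +31, -31 and -93 mm, x = 0 in its frame. It stands either left or right of the strip.
- handle: The tray's carrying handle: an upright black hoop of 12 mm round bar, 64 mm wide across the tray and 50 mm high, on a grey foot 66 x 26 x 12 mm, at one end of the tray: at y = +140 or -140 mm in the tray's frame (the end changes; the other end has only a plain low block). Origin: centre of the foot's underside. The centre of the pocket next to it is 47 mm away. Fixed.
Things that resemble listed ones, but are neither listed nor needed, are in the scene too. What is shaped like the part that bears nut_center but yellow is not meant.

How it is judged:
By the outcome, as a careful person would: the job done as asked, in the order asked, and still so for the second after the job is handed in, with the robot touching nothing.
It also fails if it takes over 99 s, if anything falls off the work surface, if the arm or the gripper's body presses on something with over 40 N, if the wrist force passes 120 N, or if a joint passes its speed limit or range.

## Working session

There is one attempt and no reset: what is moved stays moved. The work goes in short steps, Python scripts to look and compute and a tool call to move; the robot and the scene stay as the last step left them, time stands still between calls to the robot, and variables do not carry over. Pictures are saved under pics/ and viewed, and the job is handed in when it is done.

Besides the shell and the picture viewer there is one more tool, called after "Call:" as name(argument=value, ...) on one line, values as JSON. servo_tool: Moves the arm, as the interface text tells. Its arguments: {"type":"object","properties":{"targets":{"type":"string"}},"required":["targets"]}

```bash
mkdir -p pics
python3 - <<'E'
from bench import get_obs, vision, robot
import cv2, json, numpy as np
o=get_obs(); print(o['time'],o['tool_pos'],o['ee_rot'],o['width'],robot.tcp_to_grasp)
for n in ['side','top','wrist']:
    s=vision.snapshot(n); cv2.imwrite(f'pics/{n}0.png',s['image'][:,:,::-1]); 
    np.savez(f'pics/{n}0.npz',**s)
    print(n,{k:np.round(v,4).tolist() for k,v in s.items() if k!='image'})
E
```

```text
0.0 [0.16957168 0.5226551  0.20430384] [-3.14136424e+00  2.15627764e-03  1.25700251e+00] 0.0942602489184261 0.0188
side {'mtx': [[481.2768, 0.0, 272.8409], [0.0, 481.2768, 210.1698], [0.0, 0.0, 1.0]], 'world_from_camera': [[0.9974, -0.0392, 0.0609, 0.5017], [-0.0724, -0.5258, 0.8475, -0.9644], [-0.0012, -0.8497, -0.5273, 0.6508], [0.0, 0.0, 0.0, 1.0]]}
top {'mtx': [[410.7707, 0.0, 281.0361], [0.0, 410.7707, 209.1845], [0.0, 0.0, 1.0]], 'world_from_camera': [[0.0126, -0.997, 0.076, 0.4996], [-0.9999, -0.0127, -0.0007, 0.0077], [0.0016, -0.076, -0.9971, 0.8428], [0.0, 0.0, 0.0, 1.0]]}
wrist {'mtx': [[293.8833, 0.0, 280.8521], [0.0, 293.8833, 213.1472], [0.0, 0.0, 1.0]], 'T_tool_cam': [[1.0, -0.0002, 0.0009, -0.0015], [-0.0001, 0.9613, 0.2757, -0.0792], [-0.0009, -0.2757, 0.9613, -0.1791], [0.0, 0.0, 0.0, 1.0]]}
```

View pics/top0.png

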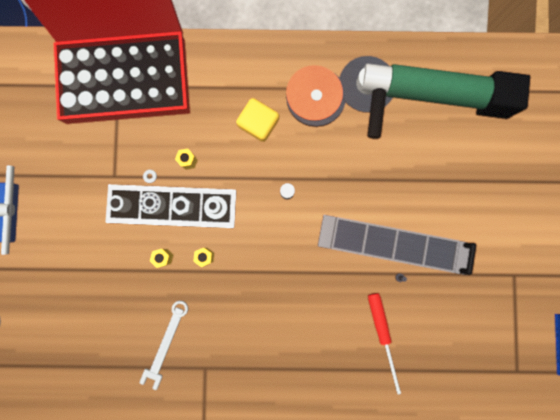

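View pics/side0.png

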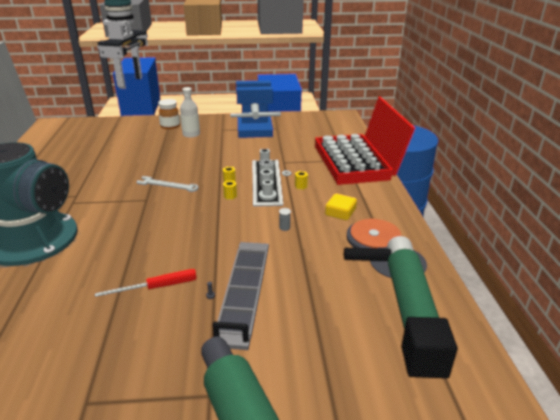

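View pics/wrist0.png

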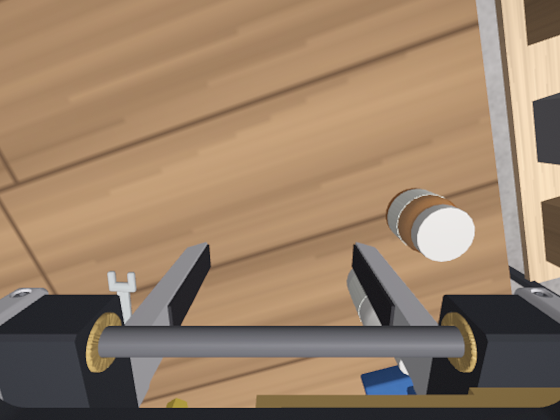

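Top view, from the robot's left: sleeve (119,203), bearing (150,203), nut (181,206) and bush (215,207). The tray is to the right, with its handle at its right end (466,258). The yellow nuts at (185,158), (159,258) and (202,257), and the plain cylinder at (287,190), are off the strip and so not meant. I'll confirm with enlarged crops.

Run:
```python
import cv2,numpy as np
im=cv2.imread('pics/top0.png')
cv2.imwrite('pics/c1.png',cv2.resize(im[178:234,98:244],None,fx=5.4,fy=5.4,interpolation=cv2.INTER_CUBIC))
cv2.imwrite('pics/c2.png',cv2.resize(im[208:280,310:484],None,fx=4.5,fy=4.5,interpolation=cv2.INTER_CUBIC))
```

```text
(no output)
```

View pics/c1.png

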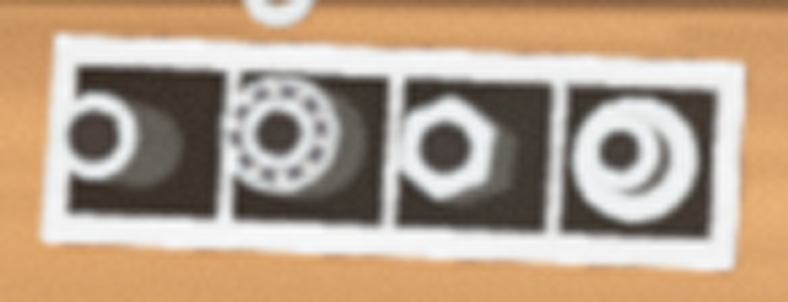

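View pics/c2.png

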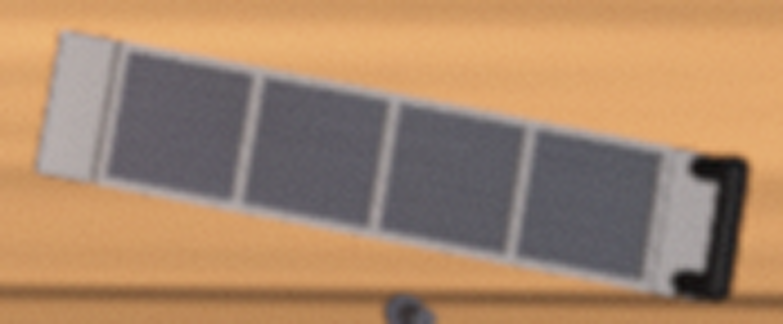

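```bash
cat > h.py <<'E'
import numpy as np
from scipy.spatial.transform import Rotation as R
s=np.load('pics/top0.npz'); K=s['mtx'];T=s['world_from_camera']
def w(uv,z):
    d=T[:3,:3]@np.linalg.solve(K,[uv[0],uv[1],1.]); c=T[:3,3]
    return c+d*(z-c[2])/d[2]
E
python3 - <<'E'
from h import *
c1=lambda p:((p[0]+.5)/5.4-.5+98,(p[1]+.5)/5.4-.5+178)
c2=lambda p:((p[0]+.5)/4.5-.5+310,(p[1]+.5)/4.5-.5+208)
for n,p,z in [('sleeve',(95,136),.055),('bearing',(281,133),.047),('nut',(447,148),.049),('bush',(623,153),.051),('bushflange',(634,160),.017)]:
    print(n,np.round(w(c1(p),z),4))
cs=np.array([w(c1(p),.006)[:2] for p in [(55,35),(745,63),(735,270),(42,242)]]);print('strip',cs.round(4),cs.mean(0).round(4))
e=(cs[0]+cs[3]-cs[1]-cs[2])/2;print(np.linalg.norm(e),'row dir deg from +y',np.degrees(np.arctan2(-e[0],e[1])))
u=e/np.linalg.norm(e)
for k in (93,31,-31,-93): print('pad',(cs.mean(0)+u*k/1000).round(4))
a=w(c1((450,97)),.049)-w(c1((443,200)),.049);print('nut vertex dir',np.degrees(np.arctan2(a[1],a[0])))
# tray: outer tray corners z .012 at left: body edge (121,42),(98,183), right (670,152)?,(645,290)
P=[[(128,52),(255,76),(237,200),(106,178)],[(262,77),(391,101),(370,228),(246,202)],[(398,103),(528,127),(508,254),(382,230)],[(536,130),(662,154),(643,280),(517,256)]]
L=[]
for q in P:
    g=np.array([w(c2(p),.009)[:2] for p in q]); L.append(g.mean(0)); print('pocket',g.mean(0).round(4))
L=np.array(L); d=L[0]-L[3]; print(np.linalg.norm(d),'tray deg',np.degrees(np.arctan2(-d[0],d[1])), L.mean(0))
E
```

```text
sleeve [0.568  0.3265 0.055 ]
bearing [0.5706 0.2628 0.047 ]
nut [0.5658 0.2024 0.049 ]
bush [0.5646 0.1389 0.051 ]
bushflange [0.5648 0.1403 0.017 ]
strip [[0.6105 0.3631]
 [0.6032 0.1009]
 [0.5246 0.103 ]
 [0.5318 0.3645]] [0.5675 0.2329]
0.26200409118015994 row dir deg from +y -1.5964296489281282
pad [0.5701 0.3258]
pad [0.5684 0.2639]
pad [0.5667 0.2019]
pad [0.5649 0.1399]
nut vertex dir -2.0866312467434445
pocket [ 0.5111 -0.1332]
pocket [ 0.5004 -0.1943]
pocket [ 0.4893 -0.2557]
pocket [ 0.4782 -0.3164]
0.18615588024341226 tray deg -10.169396742528482 [ 0.49476614 -0.22489782]
```

The crops confirm the order: sleeve, bearing, nut, bush, and the handle is at the tray's right end. So the bush goes in the pocket next to the handle, then nut, bearing and sleeve.

```bash
cat > g.py <<'E'
import sys,numpy as np
from bench import get_obs
from scipy.spatial.transform import Rotation as R
def go(*t):
    o=get_obs(); r=R.from_euler('xyz',o['ee_rot']); print('t',round(o['time'],2),'pos',o['tool_pos'].round(4) if hasattr(o['tool_pos'],'round') else o['tool_pos'],'yaw',np.degrees(o['ee_rot'][2]).round(2),'w',round(float(o['width']),4),'F',np.round(o['wrist_force'],1))
    for x,y,z,yaw in t:
        d=r.inv().apply(np.array([x,y,z])-o['tool_pos'])/.25
        q=(r.inv()*R.from_euler('xyz',[np.pi,0,np.radians(yaw)])).as_rotvec()/np.pi
        print(np.round(np.r_[d,q],4))
if __name__=='__main__':
    a=[float(v) for v in sys.argv[1:]]; go(*np.reshape(a,(-1,4)))
E
python3 g.py .38 .38 .2 20  .5648 .1395 .13 -1.6
```

```text
t 0.15 pos [0.1696 0.5228 0.2046] yaw 72.02 w 0.094 F [ 0.2  0.2 -0.2]
[-2.833e-01  9.768e-01  1.860e-02  2.000e-04  5.000e-04  2.890e-01]
[-9.6970e-01  1.9769e+00  2.9960e-01  3.0000e-04  5.0000e-04  4.0900e-01]
```

Call:
servo_tool(targets="1 -0.28 0.977 0 0 0 0.29;1 -0.28 0.977 0 0 0 0.29;1 -0.28 0.977 0 0 0 0.29;1 -0.28 0.977 0 0 0 0.29;1 -0.28 0.977 0 0 0 0.29;1 -0.28 0.977 0 0 0 0.29;1 -0.28 0.977 0 0 0 0.29;1 -0.28 0.977 0 0 0 0.29")

```text
time: 0.82
tool_pos: [0.3828, 0.379, 0.2047]
ee_rot: [3.141, 0.001, 0.336]
wrist_force: [-0.3, 0.2, 0.7]
width: 0.0939
```

```bash
python3 g.py .5648 .1395 .13 -1.6
```

```text
t 0.82 pos [0.3828 0.379  0.2047] yaw 19.25 w 0.0939 F [-0.3  0.2  0.7]
[3.7190e-01 1.1441e+00 2.9950e-01 3.0000e-04 3.0000e-04 1.1580e-01]
```

Call:
servo_tool(targets="1 0.37 1 0.2 0 0 0.116;1 0.37 1 0.2 0 0 0.116;1 0.37 1 0.2 0 0 0.116;1 0.37 1 0.2 0 0 0.116;1 0.37 1 0.2 0 0 0.116;1 0.37 1 0.2 0 0 0.116;1 0.37 1 0.2 0 0 0.116;1 0.37 1 0.2 0 0 0.116;1 0.37 1 0.2 0 0 0.116;1 0.37 1 0.2 0 0 0.116")

```text
time: 1.65
tool_pos: [0.5517, 0.1781, 0.1554]
ee_rot: [-3.141, 0.001, -0.018]
wrist_force: [0.2, 0.5, 0.6]
width: 0.0936
```

```bash
python3 g.py .5648 .1395 .13 -1.6 .5648 .1395 .021 -1.6
```

```text
t 1.65 pos [0.5517 0.1781 0.1554] yaw -1.04 w 0.0936 F [0.2 0.5 0.6]
[ 0.0551  0.1533  0.1015 -0.0002  0.0003  0.0031]
[ 5.550e-02  1.537e-01  5.375e-01 -2.000e-04  3.000e-04  3.100e-03]
```

Call:
servo_tool(targets="0.8 0.055 0.153 0.1 0 0 0;0.8 0.055 0.153 0.1 0 0 0;0.8 0.055 0.153 0.1 0 0 0;0.8 0.055 0.153 0.1 0 0 0;0.8 0.055 0.153 0.1 0 0 0")

```text
time: 2.07
tool_pos: [0.5652, 0.1405, 0.1316]
ee_rot: [-3.14, -0.001, -0.017]
wrist_force: [-0.2, 0.5, 0.7]
width: 0.0753
```

Run:
```python
from bench import get_obs, vision
import cv2,numpy as np
from g import go
from scipy.spatial.transform import Rotation as R
o=get_obs(); s=vision.snapshot('wrist'); im=s['image'][:,:,::-1].copy()
Tt=np.eye(4);Tt[:3,:3]=R.from_euler('xyz',o['ee_rot']).as_matrix();Tt[:3,3]=o['tool_pos']
Tw=Tt@s['T_tool_cam']; np.savez('pics/w1.npz',Tw=Tw,K=s['mtx']); 
cv2.imwrite('pics/w1_raw.png',im)
for p in [(.568,.3265,.055),(.5706,.2628,.047),(.5658,.2024,.049),(.5646,.1395,.051)]:
    c=np.linalg.inv(Tw)@[*p,1]; u=s['mtx']@c[:3]; u=u[:2]/u[2]; print(u); cv2.drawMarker(im,tuple(int(round(v)) for v in u),(0,0,255),0,10)
cv2.imwrite('pics/w1.png',im)
go((.5648,.1395,.021,-1.6))
```

```text
[279.30636767 -22.26438042]
[283.89428524  73.93191421]
[279.38121263 149.1699302 ]
[279.3074604  218.83638289]
t 2.12 pos [0.5654 0.1404 0.1318] yaw -0.96 w 0.0753 F [ 0.5 -0.4 -0.7]
[-3.000e-03  4.200e-03  4.431e-01 -3.000e-04 -6.000e-04  3.600e-03]
```

View pics/w1.png

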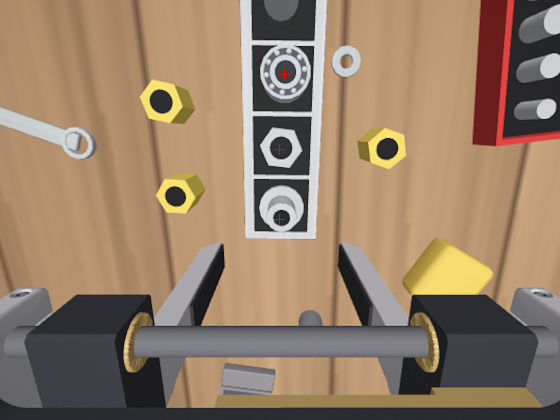

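The projected centres (red crosses) land on the parts within about 1 mm: bush (281,218), nut (281,149), bearing (285,72). Descending on the bush.

Call:
servo_tool(targets="0.7 -0.003 0.004 0.12 0 0 0;0.7 -0.003 0.004 0.24 0 0 0;0.7 -0.003 0.004 0.35 0 0 0;0.7 -0.003 0.004 0.41 0 0 0;0.7 -0.003 0.004 0.44 0 0 0;0.7 -0.003 0.004 0.44 0 0 0;0 -0.003 0.004 0.44 0 0 0;0 -0.003 0.004 0.44 0 0 0;0 -0.003 0.004 0.44 0 0 0;0 -0.003 0.004 0.44 0 0 0;0 -0.003 0.004 0.44 0 0 0;0 -0.003 0.004 0.44 0 0 0")

```text
time: 3.12
tool_pos: [0.5649, 0.1379, 0.0211]
ee_rot: [-3.141, -0.001, -0.019]
wrist_force: [-0.1, -0.9, 0.3]
width: 0.0293
```

```bash
python3 g.py .5648 .1395 .135 -1.6  .478 -.12 .135 -1.6
```

```text
t 3.12 pos [0.5649 0.1379 0.0211] yaw -1.06 w 0.0293 F [-0.1 -0.9  0.3]
[-2.000e-04 -6.500e-03 -4.554e-01 -1.000e-04 -4.000e-04  3.000e-03]
[-3.2800e-01  1.0378e+00 -4.5610e-01 -1.0000e-04 -4.0000e-04  3.0000e-03]
```

Call:
servo_tool(targets="0 0 0 0 0 0 0;0 0 0 0 0 0 0;0 0 0 -0.08 0 0 0;0 0 0 -0.2 0 0 0;0 0 0 -0.33 0 0 0;0 0 0 -0.45 0 0 0;0 -0.06 0.15 -0.45 0 0 0;0 -0.11 0.3 -0.45 0 0 0;0 -0.16 0.45 -0.45 0 0 0;0 -0.2 0.6 -0.45 0 0 0;0 -0.25 0.75 -0.45 0 0 0;0 -0.3 0.9 -0.45 0 0 0")

```text
time: 4.12
tool_pos: [0.484, -0.087, 0.1323]
ee_rot: [-3.141, 0.001, -0.018]
wrist_force: [0.5, -0.2, -3.3]
width: 0.0267
```

```bash
python3 g.py .478 -.3164 .135 -1.6 .478 -.3164 .018 -1.6
```

```text
t 4.12 pos [ 0.484  -0.087   0.1323] yaw -1.03 w 0.0267 F [ 0.5 -0.2 -3.3]
[-7.400e-03  9.179e-01 -1.130e-02 -1.000e-04  4.000e-04  3.200e-03]
[-6.800e-03  9.181e-01  4.567e-01 -1.000e-04  4.000e-04  3.200e-03]
```

Call:
servo_tool(targets="0 -0.007 0.15 0 0 0 0;0 -0.007 0.3 0 0 0 0;0 -0.007 0.45 0 0 0 0;0 -0.007 0.6 0 0 0 0;0 -0.007 0.75 0 0 0 0;0 -0.007 0.86 0 0 0 0;0 -0.007 0.918 0 0 0 0;0 -0.007 0.918 0 0 0 0;0 -0.007 0.918 0 0 0 0;0 -0.007 0.918 0 0 0 0")

```text
time: 4.95
tool_pos: [0.4794, -0.3135, 0.1325]
ee_rot: [-3.14, 0.001, -0.017]
wrist_force: [-0.3, 0.7, -1.1]
width: 0.0267
```

```bash
cat > pic.py <<'E'
import sys,cv2,numpy as np
from bench import get_obs, vision
from scipy.spatial.transform import Rotation as R
n=sys.argv[1]
o=get_obs(); s=vision.snapshot('wrist'); im=s['image'][:,:,::-1].copy()
Tt=np.eye(4);Tt[:3,:3]=R.from_euler('xyz',o['ee_rot']).as_matrix();Tt[:3,3]=o['tool_pos']
Tw=Tt@s['T_tool_cam']
for x,y in [(.5111,-.1332),(.5004,-.1943),(.4893,-.2557),(.4782,-.3164)]:
    c=np.linalg.inv(Tw)@[x,y,.005,1]
    if c[2]>0:
        u=s['mtx']@c[:3]; u=u[:2]/u[2]; cv2.drawMarker(im,tuple(int(round(v)) for v in u),(0,0,255),0,10)
cv2.imwrite(f'pics/{n}.png',im)
E
python3 pic.py w2; python3 g.py .478 -.3164 .018 -1.6
```

```text
t 5.0 pos [ 0.4796 -0.3133  0.1328] yaw -0.96 w 0.0267 F [ 0.3  0.6 -2.8]
[-6.00e-03  1.29e-02  4.59e-01 -4.00e-04  1.00e-04  3.60e-03]
```

View pics/w2.png

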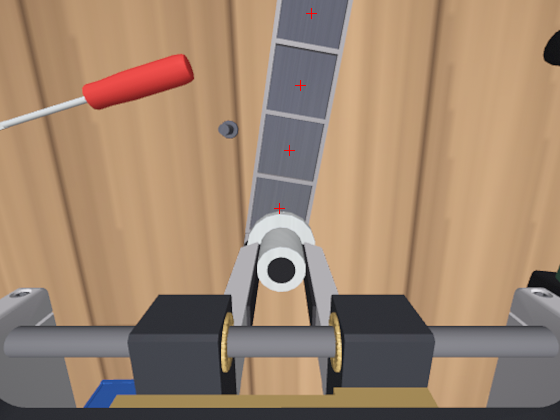

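Call:
servo_tool(targets="0 -0.006 0.014 0 0 0 0;0 -0.006 0.014 0.1 0 0 0;0 -0.006 0.014 0.2 0 0 0;0 -0.006 0.014 0.3 0 0 0;0 -0.006 0.014 0.38 0 0 0;0 -0.006 0.014 0.42 0 0 0;0 -0.006 0.014 0.45 0 0 0;0 -0.006 0.014 0.459 0 0 0;0 -0.006 0.014 0.459 0 0 0;0 -0.006 0.014 0.459 0 0 0")

```text
time: 5.83
tool_pos: [0.4788, -0.3192, 0.0197]
ee_rot: [3.14, -0.002, -0.018]
wrist_force: [0.1, 0.5, -0.8]
width: 0.0269
```

Call:
servo_tool(targets="0 0 0 0.004 0 0 0;0 0 0 0.008 0 0 0;0 0 0 0.008 0 0 0")

```text
time: 6.08
tool_pos: [0.4784, -0.3191, 0.0171]
ee_rot: [3.14, -0.002, -0.019]
wrist_force: [0.8, -0.2, -0.9]
width: 0.0269
```

```bash
python3 pic.py w3; python3 g.py .478 -.317 .017 -1.6
```

```text
t 6.13 pos [ 0.4784 -0.3191  0.0171] yaw -1.06 w 0.0271 F [ 0.8 -0.9  0.7]
[-0.0019 -0.0083  0.0004  0.0003 -0.0005  0.003 ]
```

View pics/w3.png

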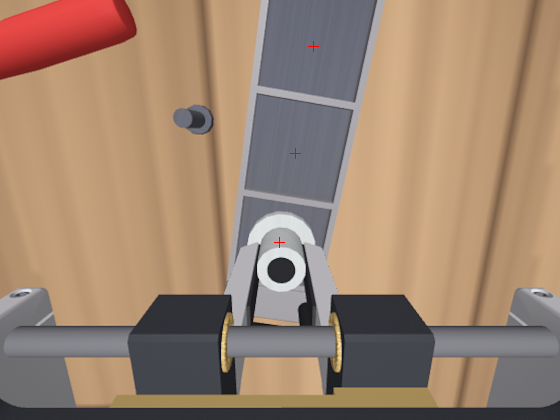

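Bush at pocket-floor height (0.0171) with no load; releasing.

Call:
servo_tool(targets="0.6 0 0 0 0 0 0;0.6 0 0 0 0 0 0;0.6 0 0 0 0 0 0;0.6 0 0 0 0 0 0;0.6 0 0 -0.1 0 0 0;0.6 0 0 -0.25 0 0 0;0.6 0 0 -0.4 0 0 0;0.6 0 0 -0.48 0 0 0;0.6 0 -0.16 -0.48 0 0 0;0.6 0 -0.32 -0.48 0 0 0;0.6 0 -0.48 -0.48 0 0 0;0.6 0 -0.64 -0.48 0 0 0")

```text
time: 7.13
tool_pos: [0.4806, -0.1573, 0.1365]
ee_rot: [3.142, -0.001, -0.02]
wrist_force: [1.2, 0.3, 0.6]
width: 0.0566
```

```bash
python3 pic.py w4; python3 g.py .5 0 .135 28 .5658 .2024 .135 28
```

```text
t 7.18 pos [ 0.4806 -0.1498  0.1365] yaw -0.76 w 0.0561 F [-0.6  4.5 -0.3]
[ 0.0697 -0.6002  0.0104 -0.0021 -0.0007 -0.1598]
[ 3.2220e-01 -1.4131e+00  1.6100e-02 -2.1000e-03 -7.0000e-04 -1.5980e-01]
```

View pics/w4.png

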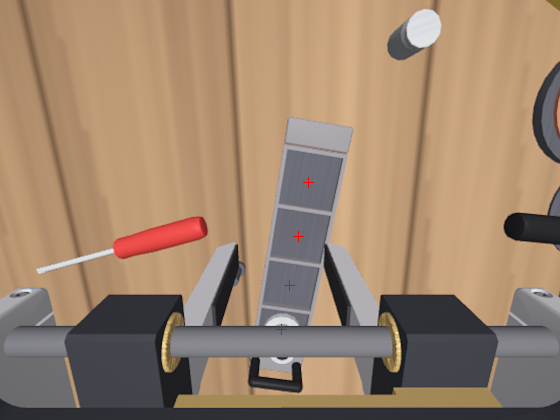

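The bush stands in the pocket beside the handle at about (282,335). Next, the nut.

Call:
servo_tool(targets="0.6 0.03 -0.16 0 0 0 -0.03;0.6 0.06 -0.32 0 0 0 -0.06;0.6 0.1 -0.48 0 0 0 -0.1;0.6 0.14 -0.64 0 0 0 -0.13;0.6 0.18 -0.8 0 0 0 -0.16;0.6 0.22 -0.96 0 0 0 -0.16")

```text
time: 7.68
tool_pos: [0.5404, 0.0821, 0.1365]
ee_rot: [3.141, -0.0, 0.487]
wrist_force: [0.8, -0.3, -0.2]
width: 0.0562
```

```bash
python3 g.py .5658 .2024 .135 28
```

```text
t 7.68 pos [0.5404 0.0821 0.1365] yaw 27.93 w 0.0562 F [ 0.8 -0.3 -0.2]
[ 3.149e-01 -3.776e-01  5.900e-03  1.000e-04 -1.000e-04 -4.000e-04]
```

Call:
servo_tool(targets="0.6 0.1 -0.12 0 0 0 0;0.6 0.2 -0.24 0 0 0 0;0.6 0.29 -0.35 0 0 0 0;0.6 0.29 -0.35 0 0 0 0;0.6 0.29 -0.35 0 0 0 0;0.6 0.29 -0.35 0 0 0 0")

```text
time: 8.18
tool_pos: [0.5636, 0.1909, 0.136]
ee_rot: [3.141, 0.001, 0.484]
wrist_force: [-0.7, -0.2, -0.2]
width: 0.0564
```

```bash
python3 g.py .5658 .2024 .021 28;python3 pic.py w5
```

```text
t 8.18 pos [0.5636 0.1909 0.136 ] yaw 27.76 w 0.0564 F [-0.7 -0.2 -0.2]
[ 2.970e-02 -3.660e-02  4.599e-01  2.000e-04  3.000e-04 -1.400e-03]
```

View pics/w5.png

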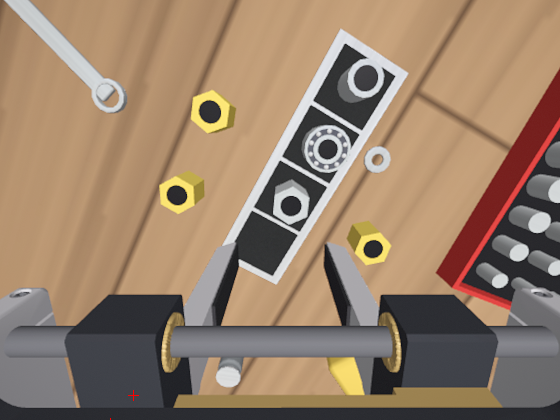

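The nut's flats face the jaws (nut at (291,203)), and the yellow nuts are clear of the fingers.

Call:
servo_tool(targets="0.6 0.03 -0.037 0 0 0 0;0.6 0.03 -0.037 0.1 0 0 0;0.6 0.03 -0.037 0.22 0 0 0;0.6 0.03 -0.037 0.34 0 0 0;0.6 0.03 -0.037 0.42 0 0 0;0.6 0.03 -0.037 0.46 0 0 0;0.6 0.03 -0.037 0.46 0 0 0;0 0.03 -0.037 0.46 0 0 0;0 0.03 -0.037 0.46 0 0 0;0 0.03 -0.037 0.46 0 0 0;0 0.03 -0.037 0.46 0 0 0;0 0.03 -0.037 0.46 0 0 0")

```text
time: 9.23
tool_pos: [0.5673, 0.2034, 0.0233]
ee_rot: [3.141, -0.003, 0.484]
wrist_force: [0.6, -0.5, 4.4]
width: 0.0322
```

```bash
python3 g.py .5658 .2024 .135 -2 .5 0 .135 -2
```

```text
t 9.23 pos [0.5673 0.2034 0.0233] yaw 27.74 w 0.0322 F [ 0.6 -0.5  4.4]
[-0.0056  0.0014 -0.4466  0.     -0.0011  0.1652]
[-0.6154  0.5955 -0.4482  0.     -0.0011  0.1652]
```

Call:
servo_tool(targets="0 0 0 0 0 0 0;0 0 0 0 0 0 0;0 0 0 -0.08 0 0 0;0 0 0 -0.2 0 0 0;0 0 0 -0.33 0 0 0;0 0 0 -0.45 0 0 0;0 -0.1 0.1 -0.45 0 0 0.03;0 -0.2 0.2 -0.45 0 0 0.06;0 -0.3 0.3 -0.45 0 0 0.09;0 -0.4 0.4 -0.45 0 0 0.12;0 -0.5 0.5 -0.45 0 0 0.15;0 -0.6 0.6 -0.45 0 0 0.165")

```text
time: 10.23
tool_pos: [0.5018, -0.0006, 0.1329]
ee_rot: [-3.141, 0.001, -0.037]
wrist_force: [-0.3, -0.7, -1.7]
width: 0.0327
```

```bash
python3 g.py .49 -.2557 .135 -2
```

```text
t 10.23 pos [ 0.5018 -0.0006  0.1329] yaw -2.15 w 0.0327 F [-0.3 -0.7 -1.7]
[-8.8000e-03  1.0216e+00 -8.4000e-03 -1.0000e-04  4.0000e-04 -8.0000e-04]
```

Call:
servo_tool(targets="0 0 0.15 0 0 0 0;0 -0.003 0.3 0 0 0 0;0 -0.005 0.45 0 0 0 0;0 -0.009 0.6 0 0 0 0;0 -0.009 0.75 0 0 0 0;0 -0.009 0.88 0 0 0 0;0 -0.009 0.96 0 0 0 0;0 -0.009 1 0 0 0 0;0 -0.009 1 0 0 0 0;0 -0.009 1 0 0 0 0;0 -0.009 1 0 0 0 0")

```text
time: 11.15
tool_pos: [0.4923, -0.2476, 0.1334]
ee_rot: [-3.14, 0.001, -0.033]
wrist_force: [0.5, 0.5, -1.8]
width: 0.0326
```

```bash
python3 pic.py w6; python3 g.py .489 -.2557 .018 -2
```

```text
t 11.2 pos [ 0.4924 -0.2475  0.1336] yaw -1.85 w 0.0323 F [ 0.2 -0.1 -1.6]
[-1.260e-02  3.380e-02  4.622e-01 -3.000e-04  1.000e-04  8.000e-04]
```

View pics/w6.png

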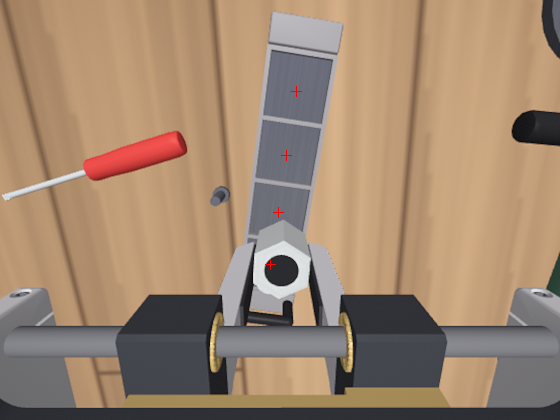

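Call:
servo_tool(targets="0 -0.0126 0.027 0 0 0 0;0 -0.0126 0.027 0.1 0 0 0;0 -0.0126 0.027 0.2 0 0 0;0 -0.0126 0.027 0.3 0 0 0;0 -0.0126 0.027 0.38 0 0 0;0 -0.0126 0.027 0.42 0 0 0;0 -0.0126 0.027 0.447 0 0 0;0 -0.0126 0.027 0.455 0 0 0;0 -0.0126 0.027 0.455 0 0 0;0 -0.0126 0.027 0.455 0 0 0;0 -0.0126 0.027 0.455 0 0 0")

```text
time: 12.12
tool_pos: [0.49, -0.2565, 0.0216]
ee_rot: [3.14, -0.003, -0.034]
wrist_force: [-0.2, -0.3, -2.7]
width: 0.0325
```

```bash
python3 pic.py w7; python3 g.py .489 -.2557 .018 -2
```

```text
t 12.17 pos [ 0.4898 -0.2564  0.0214] yaw -1.96 w 0.0323 F [-0.1 -0.4 -2.2]
[-0.0034 -0.0028  0.0137  0.0005 -0.0008  0.0002]
```

View pics/w7.png

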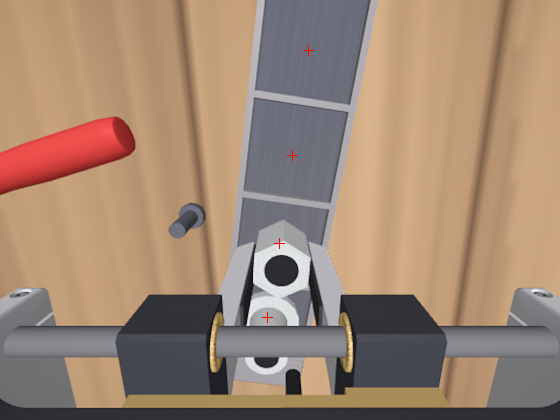

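Still hanging; lowering a little more.

Call:
servo_tool(targets="0 0 0 0.004 0 0 0;0 0 0 0.008 0 0 0;0 0 0 0.012 0 0 0;0 0 0 0.012 0 0 0")

```text
time: 12.5
tool_pos: [0.4895, -0.2562, 0.0193]
ee_rot: [3.141, -0.002, -0.034]
wrist_force: [-2.5, 1.5, 7.0]
width: 0.0326
```

Contact at 0.0193 matches the predicted floor height; releasing.

Call:
servo_tool(targets="0.75 0 0 0 0 0 0;0.75 0 0 0 0 0 0;0.75 0 0 0 0 0 0;0.75 0 0 0 0 0 0;0.75 0 0 -0.1 0 0 0;0.75 0 0 -0.25 0 0 0;0.75 0 0 -0.4 0 0 0;0.75 0 0 -0.48 0 0 0;0.75 0.03 -0.16 -0.48 0 0 0;0.75 0.05 -0.32 -0.48 0 0 0;0.75 0.07 -0.48 -0.48 0 0 0;0.75 0.09 -0.64 -0.48 0 0 0")

```text
time: 13.5
tool_pos: [0.5169, -0.0953, 0.137]
ee_rot: [-3.141, -0.001, -0.035]
wrist_force: [1.5, 0.1, 0.4]
width: 0.0704
```

```bash
python3 pic.py w8; python3 g.py .5706 .2628 .135 -2
```

```text
t 13.55 pos [ 0.5177 -0.0875  0.137 ] yaw -1.61 w 0.0705 F [0.3 3.3 0.5]
[ 1.7220e-01 -1.4064e+00  1.8200e-02 -2.3000e-03 -3.0000e-04  2.2000e-03]
```

View pics/w8.png

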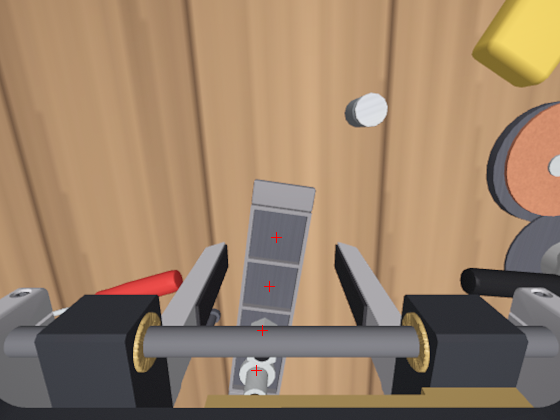

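Call:
servo_tool(targets="0.75 0.02 -0.16 0 0 0 0;0.75 0.04 -0.32 0 0 0 0;0.75 0.06 -0.48 0 0 0 0;0.75 0.09 -0.64 0 0 0 0;0.75 0.11 -0.8 0 0 0 0;0.75 0.13 -0.96 0 0 0 0")

```text
time: 14.05
tool_pos: [0.5576, 0.1438, 0.1368]
ee_rot: [3.142, -0.0, -0.034]
wrist_force: [0.6, 0.1, 0.2]
width: 0.0704
```

```bash
python3 g.py .5706 .2628 .135 -2
```

```text
t 14.05 pos [0.5576 0.1438 0.1368] yaw -1.96 w 0.0704 F [0.6 0.1 0.2]
[ 3.570e-02 -4.773e-01  7.100e-03  0.000e+00 -0.000e+00  2.000e-04]
```

Call:
servo_tool(targets="0.75 0.03 -0.16 0 0 0 0;0.75 0.03 -0.32 0 0 0 0;0.75 0.03 -0.42 0 0 0 0;0.75 0.03 -0.445 0 0 0 0;0.75 0.03 -0.445 0 0 0 0;0.75 0.03 -0.445 0 0 0 0;0.75 0.03 -0.445 0 0 0 0")

```text
time: 14.63
tool_pos: [0.569, 0.2513, 0.1369]
ee_rot: [3.141, 0.0, -0.036]
wrist_force: [-0.9, 0.1, 0.1]
width: 0.0705
```

```bash
python3 g.py .5706 .2628 .021 -2
```

```text
t 14.63 pos [0.569  0.2513 0.1369] yaw -2.05 w 0.0705 F [-0.9  0.1  0.1]
[ 4.700e-03 -4.640e-02  4.634e-01  3.000e-04  1.000e-04 -3.000e-04]
```

Call:
servo_tool(targets="0.75 0.005 -0.045 0 0 0 0;0.75 0.005 -0.045 0.1 0 0 0;0.75 0.005 -0.045 0.22 0 0 0;0.75 0.005 -0.045 0.34 0 0 0;0.75 0.005 -0.045 0.42 0 0 0;0.75 0.005 -0.045 0.468 0 0 0;0.75 0.005 -0.045 0.468 0 0 0;0 0.005 -0.045 0.468 0 0 0;0 0.005 -0.045 0.468 0 0 0;0 0.005 -0.045 0.468 0 0 0;0 0.005 -0.045 0.468 0 0 0;0 0.005 -0.045 0.468 0 0 0")

```text
time: 15.63
tool_pos: [0.571, 0.2646, 0.0216]
ee_rot: [-3.141, -0.002, -0.034]
wrist_force: [-2.9, 0.9, 6.6]
width: 0.0407
```

```bash
python3 g.py .53 .05 .135 -6 .5004 -.1943 .135 -10
```

```text
t 15.63 pos [0.571  0.2646 0.0216] yaw -1.96 w 0.0407 F [-2.9  0.9  6.6]
[-1.339e-01  8.629e-01 -4.549e-01 -3.000e-04 -5.000e-04  2.250e-02]
[-2.1890e-01  1.8436e+00 -4.5610e-01 -4.0000e-04 -5.0000e-04  4.4700e-02]
```

Call:
servo_tool(targets="0 0 0 0 0 0 0;0 0 0 0 0 0 0;0 0 0 -0.08 0 0 0;0 0 0 -0.2 0 0 0;0 0 0 -0.33 0 0 0;0 0 0 -0.45 0 0 0;0 -0.02 0.15 -0.45 0 0 0;0 -0.04 0.3 -0.45 0 0 0;0 -0.06 0.45 -0.45 0 0 0.02;0 -0.08 0.6 -0.45 0 0 0.02;0 -0.1 0.75 -0.45 0 0 0.04;0 -0.12 0.9 -0.45 0 0 0.04")

```text
time: 16.63
tool_pos: [0.5315, 0.0388, 0.1312]
ee_rot: [3.141, 0.002, -0.161]
wrist_force: [0.4, -0.7, -2.9]
width: 0.0405
```

```bash
python3 g.py .5004 -.1943 .135 -10
```

```text
t 16.63 pos [0.5315 0.0388 0.1312] yaw -9.24 w 0.0405 F [ 0.4 -0.7 -2.9]
[ 2.690e-02  9.404e-01 -1.490e-02  1.000e-04  6.000e-04  4.200e-03]
```

Call:
servo_tool(targets="0 0.015 0.15 -0.01 0 0 0;0 0.025 0.3 -0.01 0 0 0;0 0.025 0.45 -0.01 0 0 0;0 0.025 0.6 -0.01 0 0 0;0 0.025 0.74 -0.01 0 0 0;0 0.025 0.85 -0.01 0 0 0;0 0.025 0.91 -0.01 0 0 0;0 0.025 0.91 -0.01 0 0 0;0 0.025 0.91 -0.01 0 0 0;0 0.025 0.91 -0.01 0 0 0")

```text
time: 17.47
tool_pos: [0.5025, -0.1842, 0.1341]
ee_rot: [-3.14, 0.001, -0.159]
wrist_force: [0.1, 0.2, -2.9]
width: 0.0407
```

```bash
python3 pic.py w9; python3 g.py .5004 -.1943 .019 -10
```

```text
t 17.52 pos [ 0.5027 -0.184   0.1344] yaw -9.09 w 0.0404 F [-1.   0.3 -2.1]
[-2.200e-03  4.270e-02  4.615e-01 -3.000e-04  3.000e-04  5.100e-03]
```

View pics/w9.png

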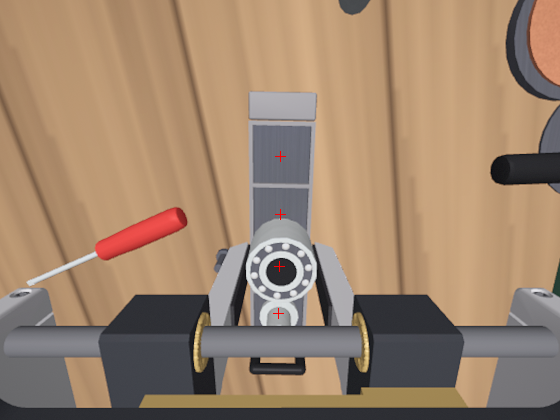

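Call:
servo_tool(targets="0 -0.002 0.036 0 0 0 0;0 -0.002 0.036 0.1 0 0 0;0 -0.002 0.036 0.2 0 0 0;0 -0.002 0.036 0.3 0 0 0;0 -0.002 0.036 0.38 0 0 0;0 -0.002 0.036 0.42 0 0 0;0 -0.002 0.036 0.45 0 0 0;0 -0.002 0.036 0.462 0 0 0;0 -0.002 0.036 0.462 0 0 0;0 -0.002 0.036 0.462 0 0 0;0 -0.002 0.036 0.462 0 0 0")

```text
time: 18.43
tool_pos: [0.502, -0.1946, 0.0211]
ee_rot: [3.141, -0.003, -0.16]
wrist_force: [0.7, 0.1, -2.0]
width: 0.0404
```

```bash
python3 pic.py w10; python3 g.py .5004 -.1943 .0176 -10
```

```text
t 18.48 pos [ 0.5018 -0.1945  0.021 ] yaw -9.15 w 0.0407 F [-0.1 -0.8 -3. ]
[-0.0059 -0.      0.0134  0.0003 -0.0009  0.0047]
```

View pics/w10.png

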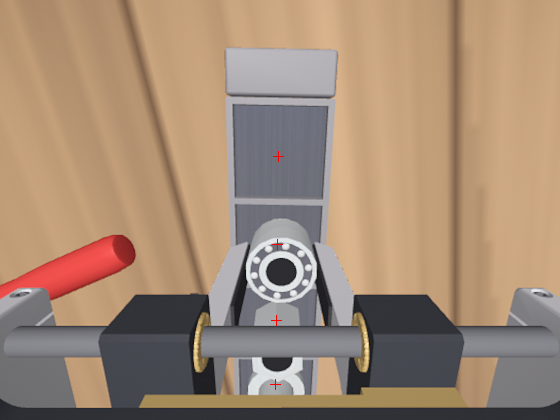

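Call:
servo_tool(targets="0 -0.006 0 0.004 0 0 0;0 -0.006 0 0.009 0 0 0;0 -0.006 0 0.013 0 0 0;0 -0.006 0 0.013 0 0 0")

```text
time: 18.82
tool_pos: [0.4996, -0.194, 0.0176]
ee_rot: [3.141, -0.001, -0.16]
wrist_force: [-2.3, 0.6, 4.8]
width: 0.0405
```

On the floor at the predicted height; release, then the sleeve.

Call:
servo_tool(targets="0.75 0 0 0 0 0 0;0.75 0 0 0 0 0 0;0.75 0 0 0 0 0 0;0.75 0 0 0 0 0 0;0.75 0 0 -0.1 0 0 0;0.75 0 0 -0.25 0 0 0;0.75 0 0 -0.4 0 0 0;0.75 0 0 -0.48 0 0 0;0.75 0 -0.16 -0.48 0 0 0;0.75 0 -0.32 -0.48 0 0 0;0.75 0 -0.48 -0.48 0 0 0;0.75 0 -0.64 -0.48 0 0 0")

```text
time: 19.82
tool_pos: [0.525, -0.0345, 0.1364]
ee_rot: [-3.141, -0.001, -0.161]
wrist_force: [1.3, -0.2, 0.5]
width: 0.0701
```

```bash
python3 pic.py w11; python3 g.py .568 .3265 .135 -2
```

```text
t 19.87 pos [ 0.5256 -0.0267  0.1363] yaw -8.81 w 0.0704 F [ 0.8  3.5 -0.2]
[-4.8900e-02 -1.4221e+00  1.5500e-02 -2.3000e-03 -3.0000e-04 -3.7800e-02]
```

View pics/w11.png

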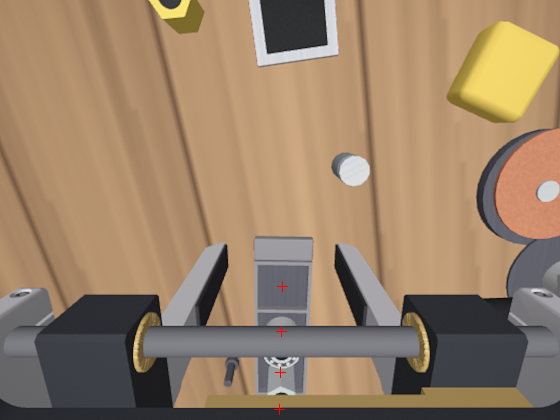

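The bearing stands in the second pocket from the left. On to the sleeve.

Call:
servo_tool(targets="0.75 0 -0.16 0 0 0 0;0.75 -0.01 -0.32 0 0 0 -0.02;0.75 -0.02 -0.48 0 0 0 -0.038;0.75 -0.025 -0.64 0 0 0 -0.038;0.75 -0.03 -0.8 0 0 0 -0.038;0.75 -0.04 -0.96 0 0 0 -0.038")

```text
time: 20.37
tool_pos: [0.5533, 0.2044, 0.136]
ee_rot: [3.142, -0.0, -0.04]
wrist_force: [0.8, 0.3, -0.6]
width: 0.0708
```

```bash
python3 g.py .568 .3265 .135 -2
```

```text
t 20.37 pos [0.5533 0.2044 0.136 ] yaw -2.32 w 0.0708 F [ 0.8  0.3 -0.6]
[ 3.910e-02 -4.902e-01  4.200e-03  0.000e+00 -1.000e-04 -1.800e-03]
```

Call:
servo_tool(targets="0.75 0.035 -0.16 0 0 0 0;0.75 0.035 -0.32 0 0 0 0;0.75 0.035 -0.42 0 0 0 0;0.75 0.035 -0.455 0 0 0 0;0.75 0.035 -0.455 0 0 0 0;0.75 0.035 -0.455 0 0 0 0;0.75 0.035 -0.455 0 0 0 0")

```text
time: 20.95
tool_pos: [0.5667, 0.3143, 0.1362]
ee_rot: [3.141, 0.0, -0.042]
wrist_force: [-0.5, 0.0, 0.5]
width: 0.0707
```

```bash
python3 pic.py w12; python3 g.py .568 .3265 .024 -2
```

```text
t 21.0 pos [0.5668 0.3141 0.1364] yaw -2.44 w 0.0705 F [-1.   0.2  0.5]
[ 2.600e-03 -4.980e-02  4.494e-01  2.000e-04 -0.000e+00 -2.400e-03]
```

View pics/w12.png

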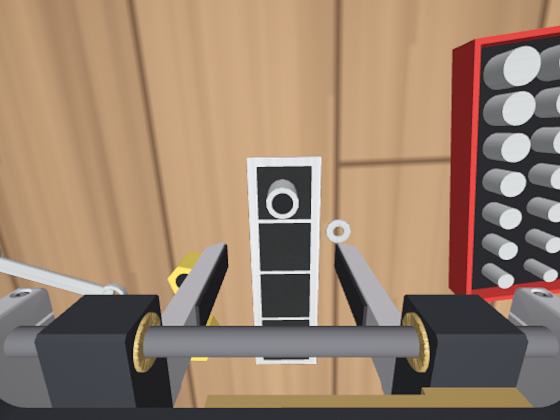

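Sleeve at (283,203), upright and centred between the jaws.

Call:
servo_tool(targets="0.75 0.003 -0.049 0 0 0 0;0.75 0.003 -0.049 0.1 0 0 0;0.75 0.003 -0.049 0.22 0 0 0;0.75 0.003 -0.049 0.34 0 0 0;0.75 0.003 -0.049 0.42 0 0 0;0.75 0.003 -0.049 0.455 0 0 0;0.75 0.003 -0.049 0.455 0 0 0;0 0.003 -0.049 0.455 0 0 0;0 0.003 -0.049 0.455 0 0 0;0 0.003 -0.049 0.455 0 0 0;0 0.003 -0.049 0.455 0 0 0;0 0.003 -0.049 0.455 0 0 0")

```text
time: 22.0
tool_pos: [0.5685, 0.3286, 0.0241]
ee_rot: [-3.14, -0.002, -0.04]
wrist_force: [0.8, -0.8, -0.7]
width: 0.0407
```

```bash
python3 g.py .55 .1 .14 -10  .5111 -.1332 .14 -10
```

```text
t 22.0 pos [0.5685 0.3286 0.0241] yaw -2.32 w 0.0407 F [ 0.8 -0.8 -0.7]
[-3.60e-02  9.16e-01 -4.65e-01 -5.00e-04 -7.00e-04  4.27e-02]
[-1.5370e-01  1.8544e+00 -4.6650e-01 -5.0000e-04 -7.0000e-04  4.2700e-02]
```

Still closing; waiting longer before the lift.

Call:
servo_tool(targets="0 0 0 0 0 0 0;0 0 0 0 0 0 0;0 0 0 0 0 0 0;0 0 0 0 0 0 0;0 0 0 -0.08 0 0 0;0 0 0 -0.2 0 0 0;0 0 0 -0.33 0 0 0;0 0 0 -0.45 0 0 0;0 -0.01 0.15 -0.46 0 0 0.02;0 -0.02 0.3 -0.46 0 0 0.043;0 -0.03 0.45 -0.46 0 0 0.043;0 -0.04 0.6 -0.46 0 0 0.043")

```text
time: 23.0
tool_pos: [0.5506, 0.1774, 0.1366]
ee_rot: [3.141, 0.001, -0.175]
wrist_force: [1.1, -0.3, -1.8]
width: 0.0283
```

```bash
python3 g.py .5111 -.1332 .14 -10
```

```text
t 23.0 pos [0.5506 0.1774 0.1366] yaw -10.0 w 0.0283 F [ 1.1 -0.3 -1.8]
[ 6.010e-02  1.251e+00 -1.270e-02  2.000e-04  5.000e-04 -0.000e+00]
```

Call:
servo_tool(targets="0 0.01 0.15 0 0 0 0;0 0.02 0.3 0 0 0 0;0 0.03 0.45 0 0 0 0;0 0.04 0.6 0 0 0 0;0 0.05 0.75 0 0 0 0;0 0.055 0.9 0 0 0 0;0 0.055 1 0 0 0 0")

```text
time: 23.58
tool_pos: [0.5202, -0.0728, 0.1365]
ee_rot: [3.14, 0.002, -0.178]
wrist_force: [0.7, -0.2, -2.4]
width: 0.0285
```

```bash
python3 g.py .5111 -.1332 .14 -10
```

```text
t 23.58 pos [ 0.5202 -0.0728  0.1365] yaw -10.18 w 0.0285 F [ 0.7 -0.2 -2.4]
[ 0.0068  0.2441 -0.0136  0.0004  0.0006 -0.001 ]
```

Call:
servo_tool(targets="0 0.005 0.12 0 0 0 0;0 0.005 0.2 0 0 0 0;0 0.005 0.22 0 0 0 0;0 0.005 0.22 0 0 0 0;0 0.005 0.22 0 0 0 0;0 0.005 0.22 0 0 0 0")

```text
time: 24.08
tool_pos: [0.5132, -0.1229, 0.1371]
ee_rot: [-3.141, 0.001, -0.174]
wrist_force: [-0.1, 0.1, -2.6]
width: 0.0285
```

```bash
python3 pic.py w13; python3 g.py .5111 -.1332 .0221 -10
```

```text
t 24.13 pos [ 0.5133 -0.1228  0.1373] yaw -9.96 w 0.0286 F [ 0.5  0.3 -2.2]
[-1.200e-03  4.270e-02  4.606e-01 -2.000e-04  1.000e-04  2.000e-04]
```

View pics/w13.png

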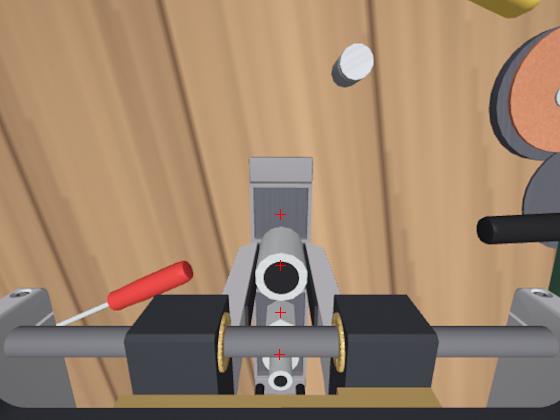

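Call:
servo_tool(targets="0 -0.002 0.036 0 0 0 0;0 -0.002 0.036 0.1 0 0 0;0 -0.002 0.036 0.2 0 0 0;0 -0.002 0.036 0.3 0 0 0;0 -0.002 0.036 0.38 0 0 0;0 -0.002 0.036 0.42 0 0 0;0 -0.002 0.036 0.45 0 0 0;0 -0.002 0.036 0.461 0 0 0;0 -0.002 0.036 0.461 0 0 0;0 -0.002 0.036 0.461 0 0 0;0 -0.002 0.036 0.461 0 0 0")

```text
time: 25.05
tool_pos: [0.5123, -0.1334, 0.0238]
ee_rot: [3.141, -0.003, -0.175]
wrist_force: [0.3, -0.2, -1.7]
width: 0.0284
```

```bash
python3 pic.py w14; python3 g.py .5111 -.1332 .0201 -10
```

```text
t 25.1 pos [ 0.5122 -0.1333  0.0237] yaw -10.05 w 0.0282 F [ 0.9  0.1 -1.9]
[-0.0043  0.0002  0.0143  0.0001 -0.0009 -0.0003]
```

View pics/w14.png

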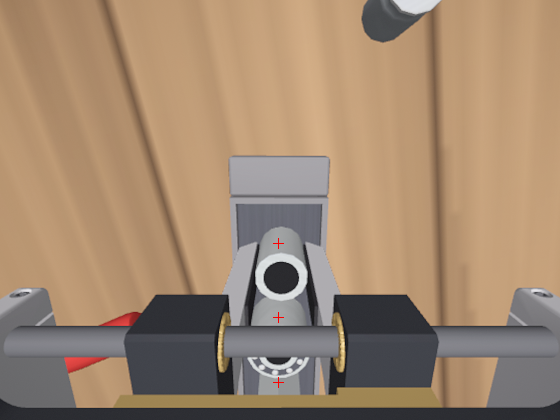

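Call:
servo_tool(targets="0 -0.003 0 0.004 0 0 0;0 -0.003 0 0.009 0 0 0;0 -0.003 0 0.012 0 0 0;0 -0.003 0 0.014 0 0 0;0 -0.003 0 0.014 0 0 0")

```text
time: 25.52
tool_pos: [0.5104, -0.1328, 0.019]
ee_rot: [-3.142, -0.0, -0.176]
wrist_force: [-1.1, 0.1, 0.1]
width: 0.0287
```

Call:
servo_tool(targets="0.75 0 0 0 0 0 0;0.75 0 0 0 0 0 0;0.75 0 0 0 0 0 0;0.75 0 0 0 0 0 0;0.75 0 0 0 0 0 0;0.75 0 0 -0.1 0 0 0;0.75 0 0 -0.25 0 0 0;0.75 0 0 -0.4 0 0 0;0.75 0 0 -0.52 0 0 0;0.75 0 -0.16 -0.6 0 0 0;0.75 0 -0.32 -0.6 0 0 0;0.75 0 -0.48 -0.6 0 0 0")

```text
time: 26.52
tool_pos: [0.5328, -0.0142, 0.1717]
ee_rot: [-3.141, -0.006, -0.178]
wrist_force: [0.5, -0.2, -0.0]
width: 0.0703
```

Call:
servo_tool(targets="0.75 0 -0.16 0 0 0 0;0.75 0 -0.32 0 0 0 0;0.75 0 -0.48 0 0 0 0;0.75 0 -0.5 0 0 0 0;0.75 0 -0.5 0 0 0 0;0.75 0 -0.5 0 0 0 0")

```text
time: 27.02
tool_pos: [0.553, 0.1081, 0.1685]
ee_rot: [3.141, 0.0, -0.175]
wrist_force: [-0.0, -0.2, 0.5]
width: 0.0706
```

Run:
```python
from bench import vision,get_obs
import cv2,numpy as np
t=vision.snapshot('top')['image'][:,:,::-1]; s=vision.snapshot('side')['image'][:,:,::-1]
a=cv2.resize(t[200:285,305:490],(780,358),interpolation=cv2.INTER_CUBIC)
cv2.imwrite('pics/f1.png',a)
cv2.imwrite('pics/f2.png',cv2.resize(s[230:350,180:310],None,fx=4.6,fy=4.6,interpolation=cv2.INTER_CUBIC))
print(get_obs()['time'])
```

```text
27.1167
```

View pics/f1.png

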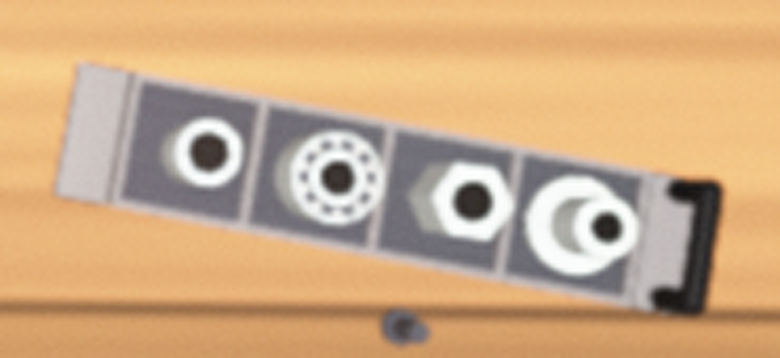

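View pics/f2.png

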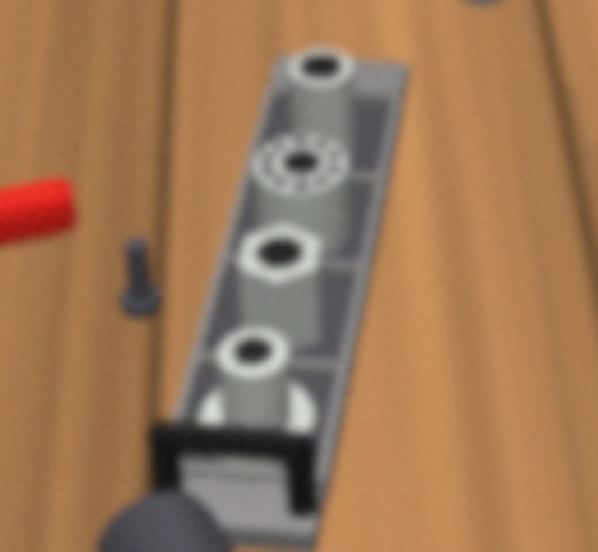

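```bash
python3 -c "
from bench import robot; print(robot.close_job())"
```

```text
the job is handed in; nothing more can be done
None
```

All four parts are in the tray in reverse order: counted from the handle, bush, nut, bearing, sleeve. I handed the job in at about 27 s of the 99 s allowed.

- **Placing:** I gripped each part above its base and lowered it until the force showed it resting on its pocket floor. For the nut and the bearing, contact came at the predicted height. The sleeve stopped about 1 mm lower than predicted. The bush read about 2.6 mm high with its load easing, so I lowered it to the expected height before releasing it.
- **Last check:** the final top and side pictures show each part upright within its own pocket. The gripper is open and well clear, with the wrist force near zero.
- **Readings that did not match:** when closed, the finger opening was 1 to 2 mm below the nominal size for the bush, bearing and sleeve. All three were still held securely. No check failed.

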